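# Set out the camera stand's outrigger and lock its leg at the mark

## Robot

A 6-joint arm with a two-finger parallel gripper is mounted at the origin on a cart in front of the work surface, level with it; the furniture and walls round the work are solid. World frame = base frame: x ahead of the robot, y to its left, z up, the work surface at z = 0. Lengths are in m, angles in rad, forces in N, time in s.
With the tool pointing down it reaches from about 0.35 to 0.975 m from the base axis. Payload 7.1 kg.
Tool frame: the origin (TCP) lies midway between the tips of the shut fingers; the grasp point (between the pads) lies 19 mm behind it (robot.grasp_offset is the distance from the TCP to the grasp point, in m); z points along the fingers, y is the line along which they close (so a half turn about z gives the same grasp; the last joint's range is limited). The gripper opens to 88 mm and grips with 3 to 60 N. Pads are 20 mm wide; open, the fingers measure 115 mm over their backs; the gripper's body (75 mm by 178 mm) begins 61 mm behind the grasp point.
Start: joints at [-1.36, 0.423, 1.63, -0, 1.089, -0.019], TCP at [0.142, -0.609, 0.223] pointing down, gripper open.
Joint ranges: [-3, 3], [-0.9, 2.11], [0.09, 2.58], [-1.31, 4.45], [0.11, 2.69], [-2.54, 2.54]. Speed limits (rad/s): [2.39, 2.39, 3.01, 3.14, 3.14, 3.14].

## Interface

Orientations are given as a rotation vector (axis times angle).
In Python, from cell import robot gives the robot as it stands. The module is installed in compiled form; this text tells all that it offers.
- The arm moves only by the tool move_arm, never from a script. Its argument "series" is a list of rows, each a list of 3 entries, a list of its own where there are three numbers: the opening in per cent of the stroke, from 0 (shut) to 100 (fully open), then the shift along the world's x, y, z normalised to -1 to 1, where 1 is 2.5 cm, then the turn, a rotation vector about the world's x, y, z normalised to -1 to 1, where 1 is 4 degrees. In form: [[grip, [tx, ty, tz], [rx, ry, rz]], ...]. A call has 1 to 8 rows; each row shifts and turns the commanded pose from where the row before left it; what a row does not reach is not made up. A row lasts 1/12 s, in which the tool goes at most 41.7 mm and 7.16 degrees, less where a joint would pass 70% of its speed; a pose out of reach is approached as far as the arm can. A call with a number of a shift or a turn outside -1 to 1 is refused whole. A call with a gripper value outside its range is refused whole. The fingers move at their own pace and stop on an object; "force" is the grip in N (left out, the last holds). Time passes only in rows, so rows that do not move let the fingers close. It gives the time, the measured TCP pose, the force, the opening and the grip force at its end, in the units of the state.
- robot.get_state(): the state, without advancing time (a new reading comes with each control period).
- robot.read_camera(name): name is "scene" or "side" or "wrist"; returns the picture (400x640x3 uint8, blue, green, red); there is no depth.
- robot.camera_params(name): a dict with "camera_matrix" (3x3 intrinsics, pixels), "position" and "orientation" of the camera in the world. Camera axes: x right, y down, z forward; pixel columns grow to the right and rows downward; lengths in m; the calibration is good to about 2 mm. A picture is of the moment at which its call begins: read the wrist's pose just before it. camera_params takes no time and is no camera call; for the wrist camera it gives the pose at the moment of the call.
- robot.hand_in(): hands the job in; it is judged then, once.
Trained networks look in the newest picture that a camera, given by its name, has taken for a name from the list of things; names that differ only in an ending like _2 or _b are one class to them, and where a whole thing is asked for, a point or a joint stands for the part that bears it (a point fixed in the world has none). Each returns a list of dicts, best first, with "score" (0 to 1); they miss things now and then, are a little off and sometimes report something else, mostly with a low value. They report only what shows in the picture. A call takes as long as a camera call.
- robot.cut_out(camera, name): "mask" (400x640 bool, what is visible of it) and "bbox" ([left, top, right, bottom] in pixels, round what is visible of it).
The state is a dict: "time_s": time; "joint_pos": joint angles; "joint_vel": joint speeds; "joint_efforts": joint torques, N m; "tcp_pos": TCP position; "ee_rot": TCP orientation; "wrist_force": force on the tool from outside, world axes, zero at the start; "moment": the same for the moment, N m; "grip_width": finger opening in m; "finger_force": force on a finger pad.
Only numpy, scipy, OpenCV 4.12 (cv2) and the standard library are available. Lean on these libraries where they do the work, as an engineer would, in place of code of your own. Each camera call takes 0.05 s, during which the arm holds its last target. There are 200 camera calls.

## Task

Get the small camera stand ready: swing its folded outrigger arm fully out until it seats in the detent at its end stop, then take the red cam lever's upright tab and draw the spring-loaded sliding leg out until its white line is level with the orange mark, leaving the lever open until then. Keeping the leg there, slide the lever across to fully closed, and finish while still holding the tab with the leg at its mark. Leave the ink bottle, the bell and the stamp pad tin where they are.

Things in the scene. Friction and masses are not known exactly. Their poses are not given: they have to be found in the camera images.
- stand: Small black and grey camera stand, fixed to the desk: base 94 x 150 x 18 mm with a short ball-head column, 84 mm high. Origin under the base's middle, z up; its -x side faces roughly to the robot. The outrigger's vertical hinge pin is at (-62, -45) mm in this frame, 30 mm high.
- outrigger (a joint): Angle of the outrigger about its vertical pin, rad; grows counter-clockwise seen from above. 0 = folded (along the base's front, towards the stand's +y side); 1.25 = fully out on its end stop, arm pointing along the stand's -x. A click detent from about 1.0 to 1.15 takes 0.4 to 0.5 N m to pass either way; beyond it the arm is drawn onto the stop. Elsewhere it stays where left (0.12 N m).
- outrigger_hinge (a point): Point on the hinge pin's axis, 12 mm above the desk. Its x axis points along the arm to its outer end, y to the left of the arm (the way the arm swings out, counter-clockwise from above), z up.
- outrigger_grip (a point): Point in the middle of the aluminium outrigger arm near its outer end, 155 mm from the pin, 12 mm above the desk; axes as the hinge point. The arm is a straight bar 28 mm wide, from 6 to 22 mm above the desk (24 mm with the dark leg in it), ending 174 mm from the pin: it can be straddled from above across its width here, or pushed on its side.
- leg (a joint): How far the sliding leg is drawn out along the arm, m: 0 = home, at most 0.085. A spring pulls it home with 2.4 to 4.1 N, so it runs back if let go while the lever is open. It is a dark steel bar 18 mm wide in the arm's track, with a black rubber foot at its outer end; the lever rides on it, 95 mm + this value from the pin.
- leg_line (a point): The white line across the top of the sliding leg, 1.6 mm wide, straight beside the middle of the red tab; this point lies at its left end, 12 mm left of the arm's middle line, 24 mm above the desk. Axes as the hinge point.
- mark (a point): Top of the orange mark, a 6 mm wide clip on the left lip of the arm, 12 mm left of the arm's middle line, 24 mm above the desk; it stays fixed on the arm. Axes as the hinge point. The leg is at its mark when the white line is level with it along x.
- cam_lever (a joint): Slide of the red cam lever across the leg, m: 0 = open (right side of the arm), 0.016 = fully closed; it closes towards the arm's left (+y of the hinge point), the same way as the arm swings out. It takes about 3 N, rising to about 15 N over the last 5 mm as the cam clamps the leg, so pinch the tab firmly (about 30 N); it stays where it is left.
- lever_tab: Upright red tab of the cam lever, 14 mm along the arm, 16 mm across it, from 28 to 63 mm above the desk; origin at its middle, 45.5 mm above the desk. Axes as the hinge point. Pinched from above with the fingers closing along the arm, it draws the leg along x and slides the lever along y. Round its foot nothing stands higher than 28 mm.
- ink_bottle: Loose dark blue ink bottle, 52 x 52 x 58 mm, upright, origin under its middle. Leave alone.
- brass_bell: Loose brass hand bell, 62 x 62 x 93 mm, upright, origin under its middle. Leave alone.
- stamp_tin: Loose green flat tin, 61 x 90 x 17 mm, origin under its middle. Leave alone.

How it is judged:
By the outcome, as a careful person would: the job done as asked, in the order asked, and still so for the second after the job is handed in, while the arm keeps its last pose, push and grip.
It also fails if it takes over 51 s, if anything falls off the work surface, if the arm or the gripper's body presses on something with over 40 N, if the wrist force passes 120 N, or if a joint passes its speed limit or range.

## Working session

There is one attempt and no reset: what is moved stays moved. The work goes in short steps, Python scripts to look and compute and a tool call to move; the robot and the scene stay as the last step left them, time stands still between calls to the robot, and variables do not carry over. Pictures are saved under pics/ and viewed, at most 10 in all, crops included, and the job is handed in when it is done.

Besides the shell and the picture viewer there is one more tool, called after "Request:" by a JSON object that holds its "method" and its "body", one argument or row to a line. move_arm: Moves the arm, as the interface text tells. Scaled input: -1 to 1 covers 2.5 cm each way for a shift and 4 degrees each way for a turn. Its arguments: {"type":"object","properties":{"series":{"type":"array","items":{"type":"array"}},"force":{"type":"number"}},"required":["series"]}

```bash
mkdir -p pics; cat > h.py <<'E'
import numpy as np, cv2
from scipy.spatial.transform import Rotation as R
from cell import robot
def cam(n):
    p=robot.camera_params(n); o=np.array(p["orientation"],float)
    M=R.from_rotvec(o).as_matrix() if o.shape==(3,) else (o if o.shape==(3,3) else R.from_quat(o).as_matrix())
    return np.array(p["camera_matrix"]),np.array(p["position"]),M
def back(n,uv,z,c=None):
    K,p,M=c or cam(n); d=M@np.linalg.solve(K,[uv[0],uv[1],1]); return p+d*(z-p[2])/d[2]
def proj(n,X,c=None):
    K,p,M=c or cam(n); q=K@(M.T@(np.array(X)-p)); return q[:2]/q[2]
def st():
    s=robot.get_state(); print({k:np.round(s[k],4).tolist() for k in("time_s","tcp_pos","ee_rot","wrist_force","grip_width","finger_force","joint_pos")})
E
python3 - <<'E'
from h import *
st()
for n in("scene","side"):
    im=robot.read_camera(n); cv2.imwrite(f"pics/{n}0.png",im)
    print(n,robot.camera_params(n))
    for t in("stand","outrigger","lever_tab","mark","leg_line","leg","ink_bottle","brass_bell","stamp_tin"):
        for r in robot.cut_out(n,t)[:2]:
            m=r["mask"]; v,u=np.nonzero(m); print(t,round(r["score"],2),np.round(r["bbox"]),u.mean().round(1),v.mean().round(1),back(n,(u.mean(),v.mean()),.03).round(3))
E
```

```text
{'time_s': 0.0, 'tcp_pos': [0.1423, -0.608, 0.2219], 'ee_rot': [-3.1194, -0.36, 0.0002], 'wrist_force': [0.7359, 0.2164, -0.1855], 'grip_width': 0.0881, 'finger_force': 0.0, 'joint_pos': [-1.36, 0.4238, 1.6307, -0.0, 1.0886, -0.019]}
scene {'camera_matrix': array([[511.75674418,   0.        , 320.3895568 ],
       [  0.        , 511.75674418, 192.67580591],
       [  0.        ,   0.        ,   1.        ]]), 'position': array([-0.47629509,  0.66502205,  1.06249232]), 'orientation': array([-1.22046516,  2.19620231, -1.02591059])}
stand 0.77 [257. 165. 312. 239.] 285.8 196.0 [0.638 0.121 0.03 ]
outrigger 0.95 [275. 193. 310. 241.] 291.6 214.7 [0.551 0.148 0.03 ]
outrigger 0.52 [245. 264. 278. 284.] 258.7 274.1 [0.392 0.337 0.03 ]
lever_tab 0.43 [287. 201. 293. 212.] 290.4 205.2 [0.592 0.13  0.03 ]
leg_line 0.75 [278. 202. 301. 238.] 287.6 218.5 [0.543 0.167 0.03 ]
leg 0.74 [276. 200. 300. 239.] 287.7 218.5 [0.543 0.166 0.03 ]
ink_bottle 0.66 [401. 163. 414. 186.] 407.4 175.2 [ 0.518 -0.269  0.03 ]
brass_bell 0.71 [203. 237. 226. 269.] 213.9 255.1 [0.521 0.412 0.03 ]
stamp_tin 0.9 [242
[... 328 characters left out ...]
456874, -0.09335293])}
stand 0.6 [292. 172. 391. 220.] 351.9 198.7 [0.64  0.093 0.03 ]
stand 0.45 [286. 128. 302. 153.] 292.8 144.4 [0.522 0.405 0.03 ]
outrigger 0.66 [292. 181. 354. 216.] 324.9 197.5 [0.568 0.114 0.03 ]
lever_tab 0.49 [321. 183. 326. 192.] 323.5 187.5 [0.573 0.159 0.03 ]
leg_line 0.79 [295. 182. 332. 204.] 316.5 190.0 [0.551 0.152 0.03 ]
leg_line 0.26 [295. 178. 354. 216.] 324.3 197.5 [0.566 0.114 0.03 ]
leg 0.59 [295. 183. 331. 200.] 314.9 189.6 [0.547 0.154 0.03 ]
ink_bottle 0.65 [326. 303. 353. 336.] 336.5 320.9 [ 0.507 -0.281  0.03 ]
brass_bell 0.57 [280. 128. 303. 155.] 293.0 144.8 [0.522 0.402 0.03 ]
stamp_tin 0.98 [248. 157. 273. 178.] 260.5 167.2 [0.404 0.298 0.03 ]
```

```bash
python3 - <<'E'
from h import *
a=cv2.imread("pics/scene0.png")[150:300,190:340]; b=cv2.imread("pics/side0.png")[120:240,240:420]
a=cv2.resize(a,(600,600),interpolation=3)[:, :]; b=cv2.resize(b,(780,520),interpolation=3)
cv2.imwrite("pics/a.png",a); cv2.imwrite("pics/b.png",b)
for n,k in(("scene",1),("side",1)):
    robot.read_camera(n)
    m=robot.cut_out(n,"outrigger")[0]["mask"]; c=cv2.findContours(m.astype(np.uint8),0,2)[0]; c=max(c,key=cv2.contourArea)[:,0].astype(float)
    P=np.array([back(n,q,.022)[:2] for q in c]).astype(np.float32); print(n,cv2.minAreaRect(P), cv2.boxPoints(cv2.minAreaRect(P)).round(3).tolist())
E
```

```text
scene ((0.570662796497345, 0.1393597424030304), (0.05595650151371956, 0.23289184272289276), 37.991790771484375) [[0.47699999809265137, 0.21400000154972076], [0.6200000047683716, 0.029999999329447746], [0.6639999747276306, 0.06499999761581421], [0.5210000276565552, 0.24799999594688416]]
side ((0.5774114727973938, 0.13616231083869934), (0.08228377997875214, 0.23007658123970032), 35.133182525634766) [[0.4779999852180481, 0.2070000022649765], [0.6100000143051147, 0.017999999225139618], [0.6769999861717224, 0.06599999964237213], [0.5450000166893005, 0.2540000081062317]]
```

View pics/a.png

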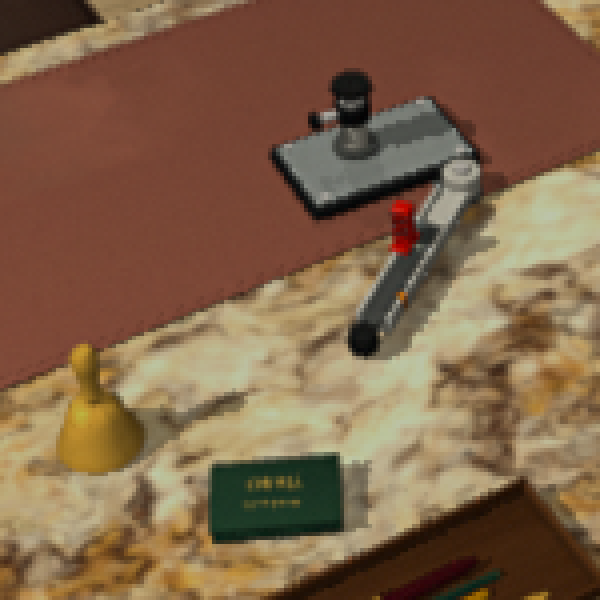

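View pics/b.png

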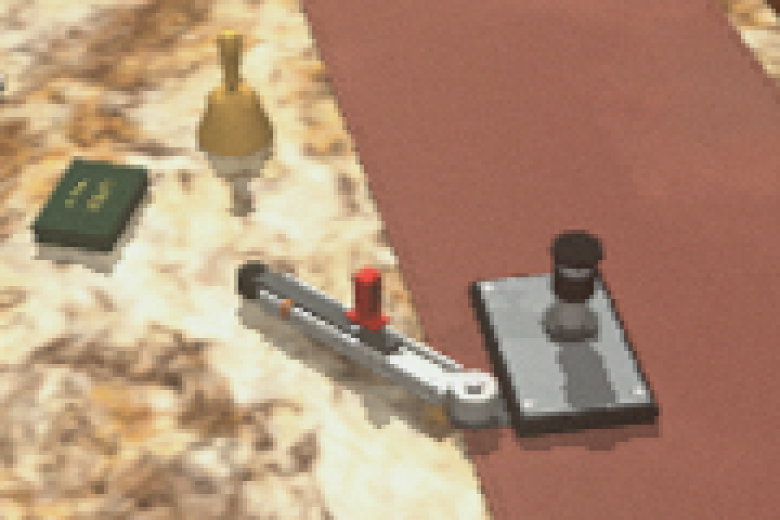

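The scene view shows the outrigger about half out: hinge at pixel (305,192), foot at (281,234), red tab near (290,206), orange mark near (290,224). The side view agrees, with hinge (349,209) and foot (298,185).

```bash
python3 - <<'E'
from h import *
A=lambda p:(190+p[0]/4,150+p[1]/4); B=lambda p:(240+p[0]*180/780,120+p[1]*120/520)
pr=lambda l,x:print(l,x.round(3))
for l,pa,pb,z in(("pin",(460,172),(472,380),.03),("foot",(364,330),(250,272),.024),("tabtop",(404,206),(368,274),.063),("mark",(402,297),(285,303),.024)):
    pr(l,back("scene",A(pa),z)); pr(l,back("side",B(pb),z))
for pa in((277,152),(317,210),(475,152),(430,100)): pr("base",back("scene",A(pa),.018))
for pb in((474,284),(596,278),(657,406),(520,425)): pr("base",back("side",B(pb),.018))
E
```

```text
pin [0.619 0.062 0.03 ]
pin [0.623 0.058 0.03 ]
foot [0.506 0.209 0.024]
foot [0.505 0.204 0.024]
tabtop [0.572 0.137 0.063]
tabtop [0.573 0.136 0.063]
mark [0.522 0.169 0.024]
mark [0.522 0.166 0.024]
base [0.733 0.168 0.018]
base [0.651 0.174 0.018]
base [0.647 0.032 0.018]
base [0.727 0.029 0.018]
base [0.653 0.166 0.018]
base [0.736 0.155 0.018]
base [0.734 0.022 0.018]
base [0.645 0.023 0.018]
```

Request:
{"method": "move_arm", "body": {
  "series": [
    [0,[0.52,1,0],[0,0,0.576]],
    [0,[0.52,1,0],[0,0,0.576]],
    [0,[0.52,1,0],[0,0,0.576]],
    [0,[0.52,1,0],[0,0,0.576]],
    [0,[0.52,1,0],[0,0,0.576]],
    [0,[0.52,1,0],[0,0,0.576]],
    [0,[0.52,1,0],[0,0,0.576]],
    [0,[0.52,1,0],[0,0,0.576]]
  ],
  "force": 20
}}

```text
time_s: 1.87
tcp_pos: [0.2468, -0.4074, 0.2228]
ee_rot: [3.022, 0.858, 0.0]
wrist_force: [0.5, 0.3, -0.7]
grip_width: 0.0371
finger_force: 0.0
```

Request:
{"method": "move_arm", "body": {
  "series": [
    [0,[0.52,1,0],[0,0,0.576]],
    [0,[0.52,1,0],[0,0,0.576]],
    [0,[0.52,1,0],[0,0,0.576]],
    [0,[0.52,1,0],[0,0,0.576]],
    [0,[0.52,1,0],[0,0,0.576]],
    [0,[0.52,1,0],[0,0,0.576]],
    [0,[0.52,1,0],[0,0,0.576]],
    [0,[0.52,1,0],[0,0,0.576]]
  ]
}}

```text
time_s: 2.53
tcp_pos: [0.3509, -0.2074, 0.2229]
ee_rot: [2.845, 1.331, 0.001]
wrist_force: [-0.1, -1.0, 0.6]
grip_width: 0.0007
finger_force: 0.0
```

Request:
{"method": "move_arm", "body": {
  "series": [
    [0,[0.52,1,0],[0,0,0.576]],
    [0,[0.52,1,0],[0,0,0.576]],
    [0,[0.52,1,0],[0,0,0.576]],
    [0,[0.52,1,0],[0,0,0.576]],
    [0,[0.52,1,0],[0,0,0.576]],
    [0,[0.52,1,0],[0,0,0.576]],
    [0,[0.52,1,0],[0,0,0.576]],
    [0,[0.52,1,0],[0,0,0.576]]
  ]
}}

```text
time_s: 3.2
tcp_pos: [0.455, -0.0071, 0.2229]
ee_rot: [2.595, 1.77, 0.001]
wrist_force: [0.4, -0.4, -0.7]
grip_width: 0.0005
finger_force: 0.0
```

Request:
{"method": "move_arm", "body": {
  "series": [
    [0,[0.52,1,0],[0,0,0.576]],
    [0,[0.52,1,0],[0,0,0.576]],
    [0,[0.52,1,0],[0,0,0.576]],
    [0,[0.52,1,0],[0,0,0.576]],
    [0,[0.52,1,0],[0,0,0.576]],
    [0,[0.52,1,0],[0,0,0.576]],
    [0,[0.52,1,0],[0,0,0.576]],
    [0,[0.52,1,0],[0,0,0.576]]
  ]
}}

```text
time_s: 3.87
tcp_pos: [0.5589, 0.1929, 0.2227]
ee_rot: [2.278, 2.163, 0.0]
wrist_force: [0.6, 0.2, 0.3]
grip_width: 0.0005
finger_force: 0.0
```

```bash
python3 - <<'E'
from h import *
c=cam("wrist"); im=robot.read_camera("wrist"); print(c[1].round(3))
cv2.imwrite("pics/w1.png",im)
for t in("lever_tab","outrigger","outrigger_hinge","mark","leg_line"):
    for r in robot.cut_out("wrist",t)[:1]: print(t,round(r["score"],2),np.round(r["bbox"]))
for X in((.621,.060,.03),(.505,.206,.024),(.525,.182,.022),(.571,.212,.01)): print(X,proj("wrist",X,c).round())
E
```

```text
[0.563 0.276 0.386]
lever_tab 0.9 [329. 212. 345. 235.]
outrigger 0.77 [260. 145. 394. 288.]
outrigger_hinge 0.88 [258. 150. 394. 292.]
leg_line 0.85 [258. 149. 351. 240.]
(0.621, 0.06, 0.03) [379. 279.]
(0.505, 0.206, 0.024) [269. 160.]
(0.525, 0.182, 0.022) [290. 181.]
(0.571, 0.212, 0.01) [331. 149.]
```

View pics/w1.png

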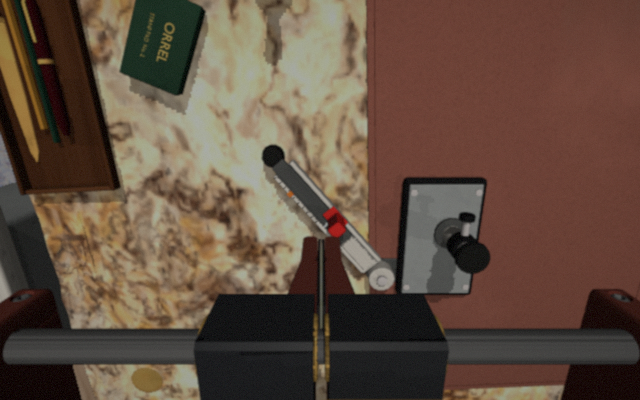

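Request:
{"method": "move_arm", "body": {
  "series": [
    [0,[0.24,0.4,-1],[0,0,0]],
    [0,[0.24,0.4,-1],[0,0,0]],
    [0,[0,0,-1],[0,0,0]],
    [0,[0,0,-1],[0,0,0]],
    [0,[0,0,-1],[0,0,0]],
    [0,[0,0,-1],[0,0,0]],
    [0,[0,0,-1],[0,0,0]],
    [0,[0,0,-1],[0,0,0]]
  ]
}}

```text
time_s: 4.83
tcp_pos: [0.5701, 0.2101, 0.022]
ee_rot: [2.283, 2.158, -0.0]
wrist_force: [0.5, -0.7, -0.3]
grip_width: 0.0005
finger_force: 0.0
```

Request:
{"method": "move_arm", "body": {
  "series": [
    [0,[0,0,-0.24],[0,0,0]],
    [0,[0,0,-0.24],[0,0,0]],
    [0,[0,0,0],[0,0,0]]
  ]
}}

```text
time_s: 5.08
tcp_pos: [0.5701, 0.2107, 0.0105]
ee_rot: [-2.282, -2.159, 0.001]
wrist_force: [-0.4, -0.2, 0.3]
grip_width: 0.0003
finger_force: 0.0
```

Request:
{"method": "move_arm", "body": {
  "series": [
    [0,[-0.72,-0.55,0],[0,0,0]],
    [0,[-0.54,-0.36,0],[0,0,0]],
    [0,[-0.54,-0.36,0],[0,0,0]],
    [0,[-0.46,-0.48,0],[0,0,0]],
    [0,[-0.46,-0.48,0],[0,0,0]],
    [0,[-0.36,-0.58,0],[0,0,0]],
    [0,[-0.36,-0.58,0],[0,0,0]],
    [0,[-0.16,-0.48,0],[0,0,0]]
  ]
}}

```text
time_s: 5.75
tcp_pos: [0.4822, 0.1149, 0.0128]
ee_rot: [2.28, 2.158, 0.008]
wrist_force: [1.9, 6.0, 0.0]
grip_width: 0.0005
finger_force: 3.2
```

Request:
{"method": "move_arm", "body": {
  "series": [
    [0,[-0.1,-0.24,0],[0,0,0]],
    [0,[-0.1,-0.24,0],[0,0,0]],
    [0,[-0.08,-0.2,0],[0,0,0]],
    [0,[0,-0.16,0],[0,0,0]],
    [0,[0,0,0],[0,0,0]]
  ]
}}

```text
time_s: 6.17
tcp_pos: [0.4735, 0.0932, 0.0108]
ee_rot: [2.281, 2.16, -0.0]
wrist_force: [0.2, 0.2, -0.2]
grip_width: 0.0004
finger_force: 0.0
```

Request:
{"method": "move_arm", "body": {
  "series": [
    [0,[0,0.2,1],[0,0,0]],
    [0,[0,0,1],[0,0,0]],
    [0,[0,0,1],[0,0,0]],
    [0,[0,0,1],[0,0,0]],
    [70,[0.7,-0.44,1],[0,0,0]],
    [70,[0.7,-0.44,1],[0,0,0]],
    [70,[0.7,-0.4,0],[0,0,0]],
    [70,[0,0,0],[0,0,0]]
  ]
}}

```text
time_s: 6.83
tcp_pos: [0.5304, 0.066, 0.163]
ee_rot: [2.278, 2.156, 0.008]
wrist_force: [-0.8, 0.5, -0.2]
grip_width: 0.0238
finger_force: 0.0
```

```bash
python3 - <<'E'
from h import *
st(); c=cam("wrist"); im=robot.read_camera("wrist"); print(c[1].round(3))
cv2.imwrite("pics/w2.png",im)
for t,z in(("lever_tab",.063),("outrigger",.022),("leg_line",.024),("mark",.024)):
    for r in robot.cut_out("wrist",t)[:1]:
        v,u=np.nonzero(r["mask"]); print(t,round(r["score"],2),np.round(r["bbox"]),back("wrist",(u.mean(),v.mean()),z,c).round(4))
for X in((.621,.060,.03),(.526,.065,.063)): print(X,proj("wrist",X,c).round())
E
```

```text
{'time_s': 6.8333, 'tcp_pos': [0.5304, 0.066, 0.163], 'ee_rot': [2.2784, 2.1563, 0.0083], 'wrist_force': [-0.7684, 0.4652, -0.2349], 'grip_width': 0.0238, 'finger_force': 0.0, 'joint_pos': [0.1017, 0.3698, 1.8799, -0.0005, 0.8849, 0.1571]}
[0.534 0.149 0.327]
lever_tab 0.93 [313. 174. 328. 202.] [0.5294 0.0753 0.063 ]
outrigger 0.91 [196. 170. 440. 203.] [0.5311 0.0649 0.022 ]
leg_line 0.58 [199. 171. 353. 197.] [0.4924 0.0671 0.024 ]
mark 0.34 [197.  49. 587. 213.] [0.6501 0.0956 0.024 ]
(0.621, 0.06, 0.03) [421. 187.]
(0.526, 0.065, 0.063) [314. 199.]
```

View pics/w2.png

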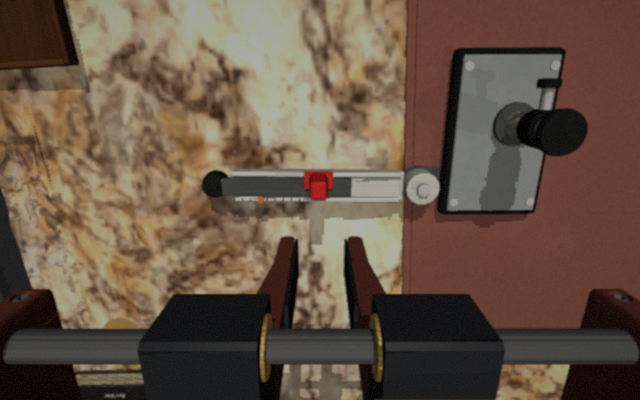

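The arm lies fully out, from the hinge (423,188) to the foot (215,184). The red tab is around (318,186) and the orange mark at (261,200). I'll zoom in for exact numbers.

```bash
python3 - <<'E'
from h import *
c=cam("wrist"); im=cv2.imread("pics/w2.png")
cv2.imwrite("pics/w2c.png",cv2.resize(im[160:215,240:350],(770,385),interpolation=3))
h=cv2.cvtColor(im,cv2.COLOR_BGR2HSV); sub=h[190:208,240:290]
m=(sub[...,0]>6)&(sub[...,0]<18)&(sub[...,1]>150)&(sub[...,2]>120); v,u=np.nonzero(m); print(m.sum(),u.mean()+240,v.mean()+190, back("wrist",(u.mean()+240,v.mean()+190),.024,c).round(4))
a=back("wrist",(423,189),.03,c);b=back("wrist",(215,184),.024,c); print(a.round(4),b.round(4),np.degrees(np.arctan2(b[1]-a[1],b[0]-a[0])))
for e in((203,176),(203,200)): pass
for q in((305,170),(235,170),(400,171)): print(q,back("wrist",q,.022,c).round(4))
E
```

```text
32 260.1875 199.625 [0.4682 0.0566 0.024 ]
[0.6146 0.0606 0.03  ] [0.429  0.0735 0.024 ] 176.02066463912388
(305, 170) [0.5108 0.0816 0.022 ]
(235, 170) [0.4482 0.0849 0.022 ]
(400, 171) [0.5958 0.0761 0.022 ]
```

View pics/w2c.png

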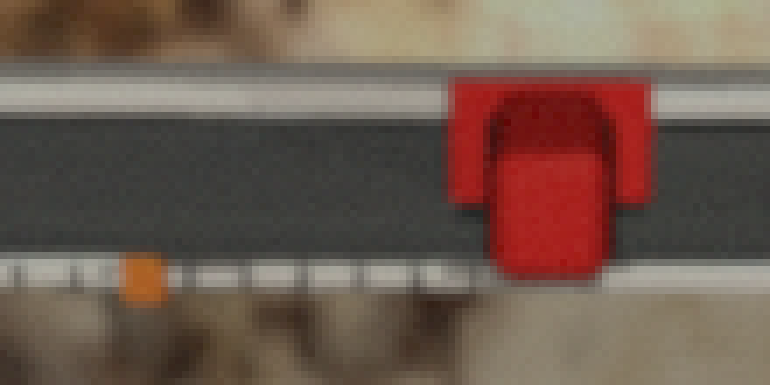

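```bash
python3 - <<'E'
from h import *
robot.read_camera("wrist"); st(); c=cam("wrist"); im=robot.read_camera("wrist")
h=cv2.cvtColor(im,cv2.COLOR_BGR2HSV)
def cen(m,z,l):
    n,L,s,C=cv2.connectedComponentsWithStats(m.astype(np.uint8)); k=1+np.argmax(s[1:,4]); print(l,s[k],C[k].round(1),back("wrist",C[k],z,c).round(4)); return C[k]
roi=np.zeros(h.shape[:2],bool); roi[150:225,220:380]=1
H,S,V=h[...,0],h[...,1],h[...,2]
cen(roi&((H<5)|(H>175))&(S>150)&(V>185),.063,"top")
cen(roi&((H<5)|(H>175))&(S>150)&(V>80),.045,"red")
cen(roi&(H>6)&(H<18)&(S>150)&(V>120),.024,"mark")
r=robot.cut_out("wrist","outrigger")[0]; ys,xs=np.nonzero(r["mask"])
P=np.array([back("wrist",q,.022,c)[:2] for q in zip(xs,ys)]).astype(np.float32); print(cv2.fitLine(P,1,0,.01,.01).ravel(), cv2.minAreaRect(P))
cv2.imwrite("pics/w3.png",im)
E
```

```text
{'time_s': 7.1333, 'tcp_pos': [0.5244, 0.0671, 0.1597], 'ee_rot': [-2.279, -2.1601, 0.003], 'wrist_force': [0.2637, -0.1339, -0.1136], 'grip_width': 0.0475, 'finger_force': 0.0, 'joint_pos': [0.1047, 0.3708, 1.8882, 0.0001, 0.885, 0.1582]}Traceback (most recent call last):
  File "<stdin>", line 8, in <module>
  File "<stdin>", line 5, in cen
    return _wrapfunc(a, 'argmax', axis=axis, out=out, **kwds)
    return bound(*args, **kwds)
ValueError: attempt to get argmax of an empty sequence
```

```bash
cat > look.py <<'E'
from h import *
robot.read_camera("wrist"); st(); c=cam("wrist"); im=robot.read_camera("wrist")
h=cv2.cvtColor(im,cv2.COLOR_BGR2HSV)
def cen(m,z,l):
    n,L,s,C=cv2.connectedComponentsWithStats(m.astype(np.uint8))
    if n<2: return print(l,"none")
    k=1+np.argmax(s[1:,4]); print(l,s[k],C[k].round(1),back("wrist",C[k],z,c).round(4))
roi=np.zeros(h.shape[:2],bool); roi[150:235,200:400]=1
H,S,V=h[...,0],h[...,1],h[...,2]; red=((H<5)|(H>175))&(S>150)
v0=np.percentile(V[roi&red&(V>60)],60)
cen(roi&red&(V>=v0-6),.063,"top"); cen(roi&red&(V>80),.045,"red")
cen(roi&(H>6)&(H<18)&(S>150)&(V>110),.024,"mark")
E
python3 - <<'E'
from look import *
r=robot.cut_out("wrist","outrigger")[0]; ys,xs=np.nonzero(r["mask"])
P=np.array([back("wrist",q,.022,c)[:2] for q in zip(xs,ys)]).astype(np.float32); print(cv2.fitLine(P,1,0,.01,.01).ravel(), cv2.minAreaRect(P))
cv2.imwrite("pics/w3.png",im)
for q in((318.4,190.3),): print(back("wrist",q,.063,c))
E
```

```text
{'time_s': 7.2333, 'tcp_pos': [0.5249, 0.0671, 0.16], 'ee_rot': [-2.2794, -2.1605, 0.002], 'wrist_force': [-0.0733, -0.0604, 0.832], 'grip_width': 0.056, 'finger_force': 0.0, 'joint_pos': [0.1046, 0.3706, 1.8875, 0.0, 0.885, 0.1581]}
top [320 184  14  16 207] [326.1 191.4] [0.5295 0.0727 0.063 ]
red [311 173  30  29 688] [325.8 185.2] [0.5295 0.0728 0.045 ]
mark [264 198   7   7  38] [267.1 201.2] [0.475  0.0546 0.024 ]
[ 0.9982091  -0.05982056  0.53783214  0.06480783] ((0.5308720469474792, 0.06336770951747894), (0.034125134348869324, 0.21919989585876465), 86.91676330566406)
[0.52352692 0.07391562 0.063     ]
```

Request:
{"method": "move_arm", "body": {
  "series": [
    [60,[0.18,0.22,-1],[0,0,0]],
    [60,[0,0,-1],[0,0,0]],
    [60,[0,0,-1],[0,0,0]],
    [60,[0,0,-1],[0,0,0]],
    [60,[0,0,-1],[0,0,0]],
    [60,[0,0,-0.1],[0,0,0]],
    [60,[0,0,0],[0,0,0]]
  ],
  "force": 35
}}

```text
time_s: 7.92
tcp_pos: [0.5291, 0.0722, 0.032]
ee_rot: [-2.279, -2.159, 0.004]
wrist_force: [-0.0, 0.1, -0.0]
grip_width: 0.0527
finger_force: 0.0
```

```bash
python3 - <<'E'
from look import *
cv2.imwrite("pics/w4.png",cv2.resize(im[150:400,200:440],(576,600),interpolation=3))
E
```

```text
{'time_s': 7.9667, 'tcp_pos': [0.5302, 0.0723, 0.0333], 'ee_rot': [-2.2802, -2.1601, 0.0012], 'wrist_force': [-0.3152, -0.7083, 0.6709], 'grip_width': 0.0527, 'finger_force': 0.0, 'joint_pos': [0.1132, 0.5889, 1.9239, 0.0, 0.6298, 0.1673]}Traceback (most recent call last):
  File "<stdin>", line 1, in <module>
  File "look.py", line 10, in <module>
    v0=np.percentile(V[roi&red&(V>60)],60)
    return _quantile_unchecked(
        a, q, axis, out, overwrite_input, method, keepdims, weights)
    return _ureduce(a,
                    func=_quantile_ureduce_func,
    ...<5 lines>...
                    overwrite_input=overwrite_input,
                    method=method)
    r = func(a, **kwargs)
    result = _quantile(arr,
                       quantiles=q,
    ...<2 lines>...
                       out=out,
                       weights=wgt)
    previous = arr[previous_indexes]
               ~~~^^^^^^^^^^^^^^^^^^
IndexError: index 0 is out of bounds for axis 0 with size 0
```

Request:
{"method": "move_arm", "body": {
  "series": [
    [0,[0,0,0],[0,0,0]],
    [0,[0,0,0],[0,0,0]],
    [0,[0,0,0],[0,0,0]],
    [0,[0,0,0],[0,0,0]],
    [0,[0,0,0],[0,0,0]],
    [0,[0,0,0],[0,0,0]],
    [0,[0,0,0],[0,0,0]],
    [0,[0,0,0],[0,0,0]]
  ],
  "force": 35
}}

```text
time_s: 8.68
tcp_pos: [0.5295, 0.0721, 0.0334]
ee_rot: [-2.28, -2.159, 0.002]
wrist_force: [-3.0, -0.1, 5.1]
grip_width: 0.0136
finger_force: 35.0
```

```bash
sed -i 's/roi\[150:235,200:400\]/roi[100:400,180:460]/' look.py; python3 - <<'E'
from h import *
st(); c=cam("wrist"); im=robot.read_camera("wrist")
print(proj("wrist",(.5295,.0727,.063),c),proj("wrist",(.475,.0546,.024),c))
cv2.imwrite("pics/w4.png",cv2.resize(im[200:400,180:440],(780,600),interpolation=3))
E
```

```text
{'time_s': 8.6833, 'tcp_pos': [0.5295, 0.0721, 0.0334], 'ee_rot': [-2.2804, -2.1593, 0.002], 'wrist_force': [-3.0, -0.1277, 5.146], 'grip_width': 0.0136, 'finger_force': 35.0012, 'joint_pos': [0.1131, 0.5882, 1.925, 0.0002, 0.6301, 0.1675]}
[320.19584437 284.23244869] [226.69205217 279.52211653]
```

View pics/w4.png

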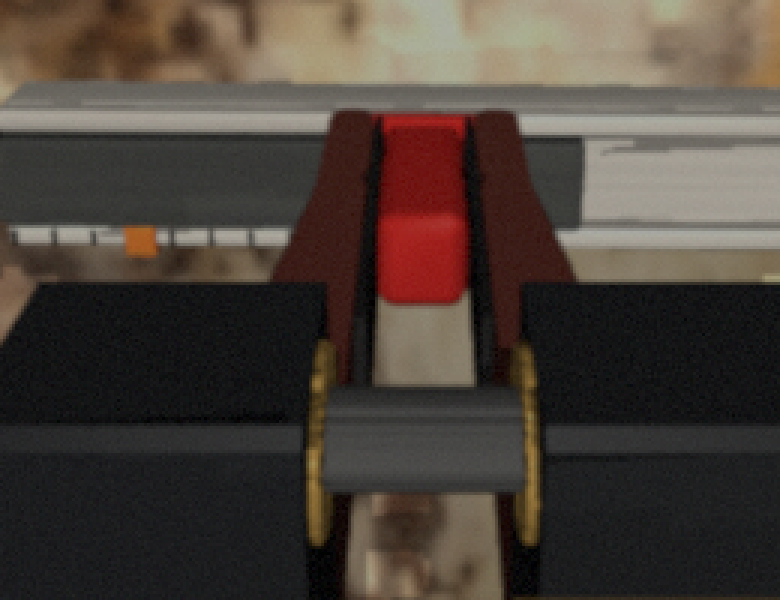

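The tab is gripped at 13.6 mm wide, centred near crop pixel (422,260). The mark is at crop (140,241), which is where I predicted. Now drawing the leg out.

Request:
{"method": "move_arm", "body": {
  "series": [
    [0,[-0.25,0.014,0],[0,0,0]],
    [0,[-0.25,0.014,0],[0,0,0]],
    [0,[-0.25,0.014,0],[0,0,0]],
    [0,[-0.25,0.014,0],[0,0,0]],
    [0,[-0.25,0.014,0],[0,0,0]],
    [0,[-0.25,0.014,0],[0,0,0]],
    [0,[-0.25,0.014,0],[0,0,0]],
    [0,[-0.25,0.014,0],[0,0,0]]
  ]
}}

```text
time_s: 9.4
tcp_pos: [0.4802, 0.0752, 0.0334]
ee_rot: [2.28, 2.16, 0.001]
wrist_force: [3.9, -0.8, 3.2]
grip_width: 0.0138
finger_force: 35.0
```

Request:
{"method": "move_arm", "body": {
  "series": [
    [0,[-0.1,0.006,0],[0,0,0]],
    [0,[0,0,0],[0,0,0]],
    [0,[0,0,0],[0,0,0]]
  ]
}}

```text
time_s: 9.65
tcp_pos: [0.4779, 0.0752, 0.0333]
ee_rot: [2.281, 2.161, 0.0]
wrist_force: [2.4, -1.1, 5.2]
grip_width: 0.0141
finger_force: 35.0
```

```bash
python3 - <<'E'
from look import *
cv2.imwrite("pics/w5f.png",im)
A=cv2.resize(im[200:320,240:400],(640,480),interpolation=3)
s=robot.read_camera("side"); cv2.imwrite("pics/s5.png",s)
x,y=proj("side",(.475,.06,.03)).astype(int); print(x,y)
B=cv2.resize(s[y-15:y+15,x-20:x+20],(160,120),interpolation=0)
cv2.imwrite("pics/w5.png",np.hstack([A,np.vstack([B]*4)]))
E
```

```text
{'time_s': 9.7, 'tcp_pos': [0.4781, 0.0752, 0.0333], 'ee_rot': [2.2806, 2.1604, 0.0004], 'wrist_force': [3.432, -1.4602, 5.2248], 'grip_width': 0.0139, 'finger_force': 35.0011, 'joint_pos': [0.1314, 0.5428, 2.0366, -0.0001, 0.5618, 0.1856]}
top [308 271  27  29 709] [320.2 284.8] [0.478  0.0755 0.063 ]
red [ 304  238   32   64 1710] [320.7 269.8] [0.4781 0.0728 0.045 ]
mark [191 175  14  14 104] [197.1 181.8] [0.4162 0.1158 0.024 ]
295 214
```

View pics/w5.png

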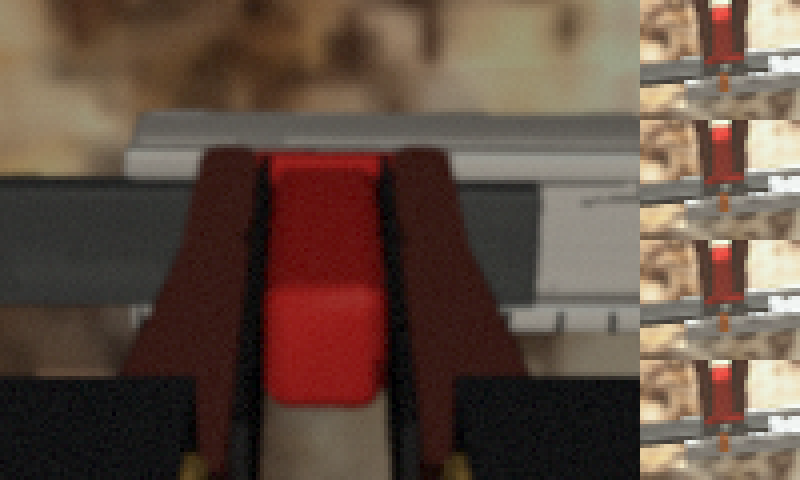

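The wrist view shows the fingers on the tab, with the mark hidden behind them; the side view shows the mark just below the fingers. From the calibrated positions the leg is about 1.8 mm short.

Request:
{"method": "move_arm", "body": {
  "series": [
    [0,[-0.076,0.006,0],[0,0,0]],
    [0,[0,0,0],[0,0,0]],
    [0,[0,0,0],[0,0,0]]
  ]
}}

```text
time_s: 10.05
tcp_pos: [0.4763, 0.0753, 0.0333]
ee_rot: [2.281, 2.16, 0.001]
wrist_force: [3.3, -2.3, 6.1]
grip_width: 0.0137
finger_force: 35.0
```

```bash
python3 - <<'E'
from h import *
st(); s=np.mean([robot.read_camera("side").astype(float) for _ in range(6)],0).astype(np.uint8); cv2.imwrite("pics/s6.png",s)
x,y=295,214
cv2.imwrite("pics/s6c.png",cv2.resize(s[y-14:y+14,x-18:x+22],(800,560),interpolation=cv2.INTER_NEAREST))
m=np.array((.475,.0546,.024)); e=np.array((-.9984,.0567,0)); print(proj("side",m),proj("side",m+.01*e))
c=cam("side"); b=s.astype(int); o=(b[...,2]-b[...,0]>70)&(b[...,2]-b[...,1]>35); 
for r in range(y-4,y+12): print(r,[tuple(q) for q in s[r,x-3:x+4].tolist()] if 0 else s[r,x-6:x+8].max(-1).tolist())
E
```

```text
{'time_s': 10.05, 'tcp_pos': [0.4763, 0.0753, 0.0333], 'ee_rot': [2.2807, 2.1601, 0.0006], 'wrist_force': [3.3436, -2.2935, 6.1073], 'grip_width': 0.0137, 'finger_force': 35.0011, 'joint_pos': [0.1321, 0.5413, 2.0405, -0.0, 0.5593, 0.1864]}
[295.72982296 217.79952438] [292.00929235 218.19337512]
210 [135, 83, 81, 98, 124, 131, 131, 128, 96, 77, 84, 100, 202, 236]
211 [141, 82, 79, 86, 117, 129, 129, 127, 97, 77, 83, 103, 213, 245]
212 [136, 80, 88, 98, 120, 130, 133, 138, 119, 114, 110, 131, 168, 167]
213 [140, 95, 207, 201, 133, 134, 140, 154, 159, 165, 153, 116, 113, 120]
214 [103, 100, 161, 153, 114, 109, 114, 111, 104, 103, 99, 85, 106, 124]
215 [95, 80, 92, 89, 82, 104, 152, 128, 75, 79, 80, 81, 109, 127]
216 [100, 79, 80, 78, 74, 89, 130, 112, 73, 82, 84, 82, 88, 88]
217 [100, 82, 82, 81, 77, 103, 137, 121, 86, 83, 98, 90, 163, 208]
218 [94, 95, 119, 114, 144, 147, 164, 173, 145, 149, 157, 153, 159, 161]
219 [191, 154, 154, 149, 138, 134, 145, 149, 148, 149, 148, 145, 129, 117]
220 [161, 156, 136, 131, 120, 125, 139, 141, 134, 131, 134, 132, 128, 127]
221 [131, 133, 128, 125, 126, 130, 139, 155, 145, 127, 128, 129, 129, 129]
222 [125, 125, 125, 126, 124, 123, 134, 141, 136, 125, 116, 106, 100, 98]
223 [126, 124, 117, 111, 109, 108, 134, 154, 147, 126, 102, 96, 101, 110]
224 [150, 137, 126, 124, 130, 138, 150, 157, 159, 153, 138, 132, 142, 155]
225 [154, 135, 125, 134, 149, 160, 168, 168, 161, 151, 151, 154, 160, 162]
```

View pics/s6c.png

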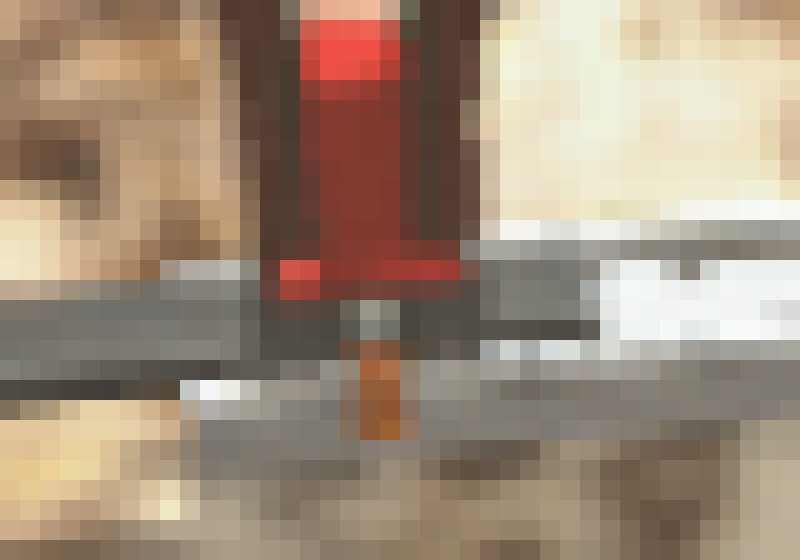

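The side view shows the white line at column ~295.2 (rows 215–217), directly above the orange mark at column ~295.5–296. I'll work out the sub-pixel offset.

```bash
python3 - <<'E'
from h import *
s=cv2.imread("pics/s6.png").astype(float); c=cam("side")
o=np.clip(s[...,2]-s[...,0],0,None)
for r in range(216,224):
    w=o[r,290:301]; w=np.clip(w-np.median(w),0,None); print(r,(290+(w*np.arange(11)).sum()/w.sum()).round(2),w.astype(int).tolist())
m=np.array((.475,.0546,.024)); l=np.array((-.057,-.998,0)); e=np.array((-.998,.057,0))
for X,n in((m,"mark"),(m-.003*l,"line 3mm in"),(m-.008*l,"line 8 in"),(m+.003*l-[0,0,.004],"face4"),(m+.003*l-[0,0,.01],"face10")): print(n,proj("side",X,c).round(2),(proj("side",X+.001*e,c)-proj("side",X,c)).round(3))
E
```

```text
216 295.1 [2, 1, 2, 0, 0, 0, 0, 0, 2, 0, 3]
217 295.34 [0, 0, 0, 0, 29, 58, 50, 13, 0, 1, 0]
218 295.59 [0, 0, 0, 0, 13, 91, 88, 21, 0, 0, 2]
219 295.5 [0, 0, 0, 0, 17, 71, 78, 15, 0, 0, 0]
220 295.51 [0, 0, 0, 0, 25, 66, 77, 22, 0, 0, 0]
221 295.63 [0, 0, 0, 0, 24, 70, 91, 36, 0, 0, 0]
222 297.44 [0, 0, 0, 0, 0, 2, 6, 3, 0, 3, 4]
223 297.58 [0, 0, 0, 0, 0, 0, 6, 8, 6, 3, 3]
mark [295.73 217.8 ] [-0.372  0.039]
line 3mm in [295.62 217.05] [-0.371  0.039]
line 8 in [295.43 215.81] [-0.37   0.039]
face4 [295.91 219.65] [-0.371  0.039]
face10 [296.02 221.28] [-0.37   0.039]
```

Line and mark agree to about 0.2 mm. Closing the lever.

Request:
{"method": "move_arm", "body": {
  "series": [
    [0,[0,0,0],[0,0,0]],
    [0,[-0.005,-0.09,0],[0,0,0]],
    [0,[-0.005,-0.09,0],[0,0,0]],
    [0,[-0.005,-0.09,0],[0,0,0]],
    [0,[-0.005,-0.09,0],[0,0,0]],
    [0,[-0.005,-0.09,0],[0,0,0]],
    [0,[-0.005,-0.09,0],[0,0,0]],
    [0,[0,0,0],[0,0,0]]
  ],
  "force": 45
}}

```text
time_s: 11.02
tcp_pos: [0.4758, 0.0619, 0.0333]
ee_rot: [2.28, 2.16, 0.001]
wrist_force: [3.0, 0.7, 4.7]
grip_width: 0.014
finger_force: 45.0
```

Request:
{"method": "move_arm", "body": {
  "series": [
    [0,[-0.004,-0.07,0],[0,0,0]],
    [0,[-0.004,-0.07,0],[0,0,0]],
    [0,[0,0,0],[0,0,0]],
    [0,[0,0,0],[0,0,0]]
  ]
}}

```text
time_s: 11.35
tcp_pos: [0.4757, 0.0585, 0.0334]
ee_rot: [2.28, 2.161, 0.001]
wrist_force: [3.0, -0.3, 5.2]
grip_width: 0.0135
finger_force: 45.0
```

```bash
python3 - <<'E'
from look import *
cv2.imwrite("pics/w7f.png",im)
A=cv2.resize(im[200:320,250:390],(490,420),interpolation=3)
s=np.mean([robot.read_camera("side").astype(float) for _ in range(6)],0).astype(np.uint8); cv2.imwrite("pics/s7.png",s)
B=cv2.resize(s[200:230,277:299+18],(300,420),interpolation=0)
B=cv2.resize(s[200:230,285:306],(294,420),interpolation=0)
cv2.imwrite("pics/w7.png",np.hstack([A,B]))
E
```

```text
{'time_s': 11.4, 'tcp_pos': [0.4757, 0.0584, 0.0334], 'ee_rot': [2.2797, 2.1606, 0.0013], 'wrist_force': [3.1484, -0.4445, 4.9761], 'grip_width': 0.014, 'finger_force': 45.0016, 'joint_pos': [0.0974, 0.5384, 2.0473, -0.0, 0.5548, 0.1511]}
top [308 271  26  29 712] [320.3 284.8] [0.4756 0.0587 0.063 ]
red [ 306  238   32   64 1726] [320.9 270. ] [0.4757 0.0559 0.045 ]
mark [190 146  13  15 109] [196.5 153.2] [0.4159 0.1139 0.024 ]
```

View pics/w7.png

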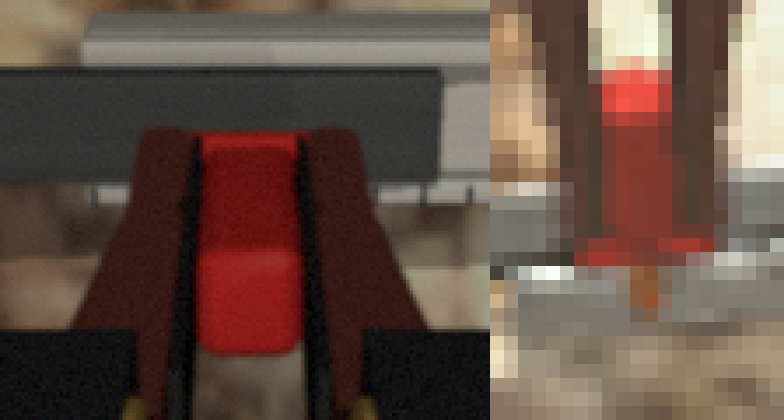

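The tab moved with the fingers without slipping and now sits on the arm's left side, with the leg still at the mark. I'll push a little further to check that the lever is on its stop.

Request:
{"method": "move_arm", "body": {
  "series": [
    [0,[-0.012,-0.05,0],[0,0,0]],
    [0,[0,-0.03,0],[0,0,0]],
    [0,[0,0,0],[0,0,0]],
    [0,[0,0,0],[0,0,0]]
  ]
}}

```text
time_s: 12.08
tcp_pos: [0.4756, 0.0572, 0.0334]
ee_rot: [2.281, 2.16, 0.003]
wrist_force: [4.8, 6.5, 5.1]
grip_width: 0.0132
finger_force: 45.0
```

Request:
{"method": "move_arm", "body": {
  "series": [
    [0,[-0.004,-0.05,0],[0,0,0]],
    [0,[0,-0.03,0],[0,0,0]],
    [0,[0,0,0],[0,0,0]],
    [0,[0,0,0],[0,0,0]]
  ]
}}

```text
time_s: 12.42
tcp_pos: [0.4756, 0.0566, 0.0334]
ee_rot: [-2.281, -2.159, -0.005]
wrist_force: [2.9, 18.2, 3.9]
grip_width: 0.0139
finger_force: 45.0
```

```bash
python3 - <<'E'
from look import *
s=np.mean([robot.read_camera("side").astype(float) for _ in range(6)],0); cv2.imwrite("pics/s8.png",s.astype(np.uint8))
st()
r0=cv2.imread("pics/s6.png")
for n,i in(("s6",r0.astype(float)),("s8",s)):
    o=np.clip(i[...,2]-i[...,0],0,None)
    for r in range(218,222):
        w=o[r,290:301]; w=np.clip(w-np.median(w),0,None); print(n,r,(290+(w*np.arange(11)).sum()/w.sum()).round(2))
E
```

```text
{'time_s': 12.4667, 'tcp_pos': [0.4756, 0.0566, 0.0334], 'ee_rot': [-2.2811, -2.159, -0.0051], 'wrist_force': [3.879, 18.8966, 4.7738], 'grip_width': 0.0136, 'finger_force': 45.0012, 'joint_pos': [0.0919, 0.5379, 2.0486, 0.0049, 0.553, 0.1427]}
top [308 269  26  29 711] [320.4 283. ] [0.4756 0.0577 0.063 ]
red [ 304  236   35   64 1735] [320.9 268.1] [0.4758 0.0551 0.045 ]
mark [188 142  15  17 115] [195.9 150.3] [0.4158 0.1136 0.024 ]
{'time_s': 12.8167, 'tcp_pos': [0.4756, 0.0566, 0.0334], 'ee_rot': [-2.2811, -2.1591, -0.0051], 'wrist_force': [2.6721, 18.2827, 4.319], 'grip_width': 0.0137, 'finger_force': 45.0012, 'joint_pos': [0.0919, 0.5379, 2.0487, 0.0049, 0.553, 0.1427]}
s6 218 295.59
s6 219 295.5
s6 220 295.51
s6 221 295.63
s8 218 293.69
s8 219 295.23
s8 220 295.77
s8 221 295.74
```

```bash
python3 -c "
from cell import robot
print(robot.hand_in())"
```

```text
the job is handed in; nothing more can be done
None
```

I handed the job in: the outrigger is out on its end stop, the leg measures within about 0.5 mm of the orange mark, and the lever is pushed to its closed stop (about 18 N) with the tab still gripped. The verdict was not shown to me.

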